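Transfer four samples to the bench rack in reverse order

ROBOT

A 6-joint arm with a two-finger parallel gripper is mounted at the origin on a cart in front of the work surface, level with it; the furniture and walls round the work are solid. World frame = base frame: x ahead of the robot, y to its left, z up, the work surface at z = 0. Lengths are in mm, angles in rad, forces in N, time in s.
With the tool pointing down it reaches from about 350 to 975 mm from the base axis. Payload 7.1 kg.
Tool frame: the origin (TCP) lies between the finger pads; the fingertips stand 19 mm ahead of it and the grasp point (between the pads) is the TCP; y points along the fingers, z is the direction in which the jaws open and shut, and the axes are right-handed (so a half turn about y gives the same grasp; the last joint's range is limited). The gripper opens to 88 mm and grips with 3 to 60 N. Pads are 20 mm wide; open, the fingers measure 115 mm over their backs; the gripper's body (75 mm by 178 mm) begins 61 mm behind the grasp point.
Start: joints at [-0.019, 0.423, 1.63, -0, 1.089, -0.019], TCP at [624.984, 0.026, 241.675] pointing down, gripper open.
Joint ranges: [-3, 3], [-0.9, 2.11], [0.09, 2.58], [-1.31, 4.45], [0.11, 2.69], [-2.54, 2.54]. Speed limits (rad/s): [2.39, 2.39, 3.01, 3.14, 3.14, 3.14].

INTERFACE

Orientations are given as a rotation vector (axis times angle).
In Python, from workcell import ctrl gives the robot as it stands.
- The arm moves only by the tool servo_tool, never from a script. Its argument "moves" is text: rows parted by semicolons, each of 6 numbers parted by spaces: the shift along the world's x, y, z in m, then the turn, a rotation vector about the world's x, y, z in degrees. A call has 1 to 8 rows; each row is the pose to reach, as a shift and turn from the pose commanded when the call began; what a row does not reach only later rows make up. A row lasts 1/8 s, in which the tool goes at most 62.5 mm and 10.7 degrees, less where a joint would pass 70% of its speed; a pose out of reach is approached as far as the arm can. A call with a gripper value outside its range is refused whole. "hand" is the closure in counts, from 0 (fully open) to 255 (shut), set as the call begins (left out, the last holds). The fingers move at their own pace and stop on an object; the grip force is fixed at half the most. Time passes only in rows, so rows that repeat a pose let the fingers close. It gives the time, the measured TCP pose, the force and the opening at its end, in the units of the state.
- ctrl.get_obs(): the state, without advancing time (a new reading comes with each control period).
- ctrl.get_image(name): name is "scene" or "side" or "wrist"; returns a dict with "pixels" (420x560x3 uint8, red, green, blue), "depth" (420x560 float32, mm along the optical axis (not along the pixel's ray), 0 where there is no reading), "vertical_fov" (degrees; the focal length in pixels is half the picture's height over the tangent of half this angle, whatever the lens; pixels are square), "cx", "cy" (the principal point, pixels), "k1" (the pictures are not rectified: a ray, as slopes to the right and down, at radius r is drawn at 1 + k1 r^2 times it, then the intrinsics apply), "xyz" and "attitude" of the camera in the world; the wrist camera has in their place "T_tool_cam" (4x4, takes a point from camera to tool coordinates, whose origin is the TCP and whose axes are the tool frame's). Camera axes: x right, y up, looking along -z (the intrinsics and any distortion apply to the point x, -y, -z); pixel columns grow to the right and rows downward; lengths in mm; the calibration is good to about 2 mm. A picture is of the moment at which its call begins: read the wrist's pose just before it.
- ctrl.close_job(): hands the job in, once; it reports no verdict.
The state is a dict: "t": time; "qpos": joint angles; "qvel": joint speeds; "joint_torque": joint torques, N m; "ee_pos": TCP position; "orientation": TCP orientation; "ft_force": force on the tool from outside, world axes, zero at the start; "moment": the same for the moment, N m; "width": finger opening in mm.
Only numpy, scipy, OpenCV 4.12 (cv2) and the standard library are available. Lean on these libraries where they do the work, as an engineer would, in place of code of your own. Each camera call takes 0.05 s, during which the arm holds its last target.

TASK

Move the four sample containers from the carrier (the full rack) to the empty bench rack in reverse order, counted from the black knob on each rack: the one nearest the carrier's knob goes into the compartment farthest from the bench rack's knob, and so on, until the one farthest from the carrier's knob stands nearest the bench rack's knob. Stand each one upright in the middle of its compartment, let go of it, and never tip one over on the way.

Things in the scene. Friction and masses are not known exactly. Their poses are not given: they have to be found in the camera images.
- jar: the amber jar: squat brown jar with a screw cap, body 56 mm in diameter and 50 mm high, then a 50 mm wide cap from 60 to 80 mm; 80 mm high, 0.16 kg. Origin: centre of the underside, z up (figures are heights above it).
- stopper_flask: the stoppered flask: small clear conical flask, 51 mm wide at the base, tapering to an 18 mm wide neck at 72 mm height, with a glass stopper 14 mm thick at 61 mm growing to 18 mm at 90 mm and pointed above; 101 mm high, 0.06 kg. Grip the stopper between 70 and 90 mm. Origin: centre of the underside, z up (figures are heights above it).
- foil_flask: the foil-capped flask: clear round-bellied flask with a crinkled foil cap, 53 mm at its widest (20 mm up), tapering evenly to 24 mm at 110 mm; about 30 mm thick at 90 mm height; flat foot 38 mm wide; 114 mm high, 0.08 kg. Origin: centre of the underside, z up (figures are heights above it).
- tube: the centrifuge tube: slim upright tube 30 mm in diameter with a wider cap, 34 mm, from 102 to 116 mm; flat foot 28 mm wide, so it topples easily; 116 mm high, 0.05 kg. Origin: centre of the underside, z up (figures are heights above it).
- insert_jar: shallow square grey dish, 72 x 72 x 11 mm, walls and floor 3 mm thick, fixed on the carrier; at the start the amber jar stands in it. It marks where that thing began: the four dishes look alike, differ in place from start to start and stay put in a run. Origin: centre of its underside; axes as the carrier's.
- insert_stopper_flask: shallow square grey dish, 72 x 72 x 11 mm, walls and floor 3 mm thick, fixed on the carrier; at the start the stoppered flask stands in it. It marks where that thing began: the four dishes look alike, differ in place from start to start and stay put in a run. Origin: centre of its underside; axes as the carrier's.
- insert_foil_flask: shallow square grey dish, 72 x 72 x 11 mm, walls and floor 3 mm thick, fixed on the carrier; at the start the foil-capped flask stands in it. It marks where that thing began: the four dishes look alike, differ in place from start to start and stay put in a run. Origin: centre of its underside; axes as the carrier's.
- insert_tube: shallow square grey dish, 72 x 72 x 11 mm, walls and floor 3 mm thick, fixed on the carrier; at the start the centrifuge tube stands in it. It marks where that thing began: the four dishes look alike, differ in place from start to start and stay put in a run. Origin: centre of its underside; axes as the carrier's.
- carrier: full rack, left or right of the other: fixed aluminium tray 86 (x) by 328 mm (y), end plates 40 mm high, round black knob (top 65 mm up) on the +y end; four grey dishes stand on it, undersides at 12 mm. The four places lie along local y, centred at y = +117 (nearest the knob), +39, -39, -117 mm, x = 0. Origin: on the worktop under its centre, z up.
- bench_rack: empty rack: fixed tray, end plates and +y knob as the carrier's, with white partitions: 4 compartments 78 (x) by 74 mm (y) inside, floor 12 mm up, partitions 4 mm thick, tops 25 mm up. The four places lie along local y, centred at y = +117 (nearest the knob), +39, -39, -117 mm, x = 0. Origin: on the worktop under its centre, z up.
Mind the look-alikes: they are no part of the job. Leave any purple look-alike of the stopper_flask alone.

How it is judged (in metres and radians):
At the end, for the whole second after the job is handed in: Each container stands upright (within 0.1 rad), at rest and released on the floor of the bench rack, k-th from the far end if it began k-th from the carrier's knob, its centre within 14 mm of that compartment's centre along and across the row (x of jar in the frame of bench_rack between -0.014 and 0.014 m and z of jar in the frame of bench_rack between 0.007 and 0.017 m and angle between each of jar, stopper_flask, foil_flask, tube's own z axis and vertical below 0.1 rad and linear speed of each of jar, stopper_flask, foil_flask, tube below 0.02 m/s and angular speed of each of jar, stopper_flask, foil_flask, tube below 0.6 rad/s and ((y of insert_jar in the frame of carrier between 0.107 and 0.127 m and y of jar in the frame of bench_rack between -0.131 and -0.103 m) or (y of insert_jar in the frame of carrier between 0.029 and 0.049 m and y of jar in the frame of bench_rack between -0.053 and -0.025 m) or (y of insert_jar in the frame of carrier between -0.049 and -0.029 m and y of jar in the frame of bench_rack between 0.025 and 0.053 m) or (y of insert_jar in the frame of carrier between -0.127 and -0.107 m and y of jar in the frame of bench_rack between 0.103 and 0.131 m)) and x of stopper_flask in the frame of bench_rack between -0.014 and 0.014 m and z of stopper_flask in the frame of bench_rack between 0.007 and 0.017 m and ((y of insert_stopper_flask in the frame of carrier between 0.107 and 0.127 m and y of stopper_flask in the frame of bench_rack between -0.131 and -0.103 m) or (y of insert_stopper_flask in the frame of carrier between 0.029 and 0.049 m and y of stopper_flask in the frame of bench_rack between -0.053 and -0.025 m) or (y of insert_stopper_flask in the frame of carrier between -0.049 and -0.029 m and y of stopper_flask in the frame of bench_rack between 0.025 and 0.053 m) or (y of insert_stopper_flask in the frame of carrier between -0.127 and -0.107 m and y of stopper_flask in the frame of bench_rack between 0.103 and 0.131 m)) and x of foil_flask in the frame of bench_rack between -0.014 and 0.014 m and z of foil_flask in the frame of bench_rack between 0.007 and 0.017 m and ((y of insert_foil_flask in the frame of carrier between 0.107 and 0.127 m and y of foil_flask in the frame of bench_rack between -0.131 and -0.103 m) or (y of insert_foil_flask in the frame of carrier between 0.029 and 0.049 m and y of foil_flask in the frame of bench_rack between -0.053 and -0.025 m) or (y of insert_foil_flask in the frame of carrier between -0.049 and -0.029 m and y of foil_flask in the frame of bench_rack between 0.025 and 0.053 m) or (y of insert_foil_flask in the frame of carrier between -0.127 and -0.107 m and y of foil_flask in the frame of bench_rack between 0.103 and 0.131 m)) and x of tube in the frame of bench_rack between -0.014 and 0.014 m and z of tube in the frame of bench_rack between 0.007 and 0.017 m and ((y of insert_tube in the frame of carrier between 0.107 and 0.127 m and y of tube in the frame of bench_rack between -0.131 and -0.103 m) or (y of insert_tube in the frame of carrier between 0.029 and 0.049 m and y of tube in the frame of bench_rack between -0.053 and -0.025 m) or (y of insert_tube in the frame of carrier between -0.049 and -0.029 m and y of tube in the frame of bench_rack between 0.025 and 0.053 m) or (y of insert_tube in the frame of carrier between -0.127 and -0.107 m and y of tube in the frame of bench_rack between 0.103 and 0.131 m))); the robot touches nothing.
It fails at once if a container is tipped by more than 0.5 rad (angle between any of jar, stopper_flask, foil_flask, tube's own z axis and vertical above 0.5 rad).
It also fails if it takes over 109 s, if anything falls off the work surface, if the arm or the gripper's body presses on something with over 40 N, if the wrist force passes 120 N, or if a joint passes its speed limit or range.

## Working session

There is one attempt and no reset: what is moved stays moved. The work goes in short steps, Python scripts to look and compute and a tool call to move; the robot and the scene stay as the last step left them, time stands still between calls to the robot, and variables do not carry over. Pictures are saved under pics/ and viewed, and the job is handed in when it is done.

Besides the shell and the picture viewer there is one more tool, called after "Call:" as name(argument=value, ...) on one line, values as JSON. servo_tool: Moves the arm, as the interface text tells. Its arguments: {"type":"object","properties":{"moves":{"type":"string"},"hand":{"type":"number"}},"required":["moves"]}

```bash
ls; mkdir -p pics; cat > h.py <<'E'
import numpy as np, cv2
from scipy.spatial.transform import Rotation as R
from workcell import ctrl
E
python3 - <<'E'
from h import *
o=ctrl.get_obs();print(o)
for n in ["scene","side","wrist"]:
    im=ctrl.get_image(n)
    cv2.imwrite(f"pics/{n}0.png",im["pixels"][:,:,::-1])
    np.savez(f"{n}0.npz",**im)
    print(n,{k:v for k,v in im.items() if k not in("pixels","depth")})
E
```

```text
pics
{'t': 0.0, 'qpos': array([-1.90116034e-02,  4.23841387e-01,  1.63066324e+00, -1.55398282e-05,
        1.08862135e+00, -1.89710852e-02]), 'qvel': array([-0.00121459, -0.00079222,  0.00029895, -0.00029377,  0.00048128,
       -0.0009943 ]), 'joint_torque': array([ 1.28069914e-03, -5.44622147e+01, -2.73670936e+01,  6.42951974e-02,
        2.27214623e-02, -1.51321510e-04]), 'ee_pos': array([6.24478944e+02, 2.43719242e-02, 2.40911857e+02]), 'orientation': array([-1.21030156,  1.21036041, -1.20848745]), 'ft_force': array([ 0.37274615, -0.52121792,  0.46583585]), 'moment': array([-0.03924047,  0.04667195, -0.02204049]), 'width': 87.76980342462703}
scene {'vertical_fov': 55.685471947290004, 'cx': 276.06969965825357, 'cy': 212.30965800537496, 'k1': -0.03690992027016085, 'xyz': array([-166.89848652,  495.6240951 ,  825.06752448]), 'attitude': array([ 0.46110098, -0.858909  , -1.99502238])}
side {'vertical_fov': 52.51143901745666, 'cx': 270.0882538268707, 'cy': 211.7041842943896, 'k1': -0.03996603416532403, 'xyz': array([ 336.23942196, 1006.34415138,  790.82863953]), 'attitude': array([ 0.13201401, -1.30242398, -2.66791567])}
wrist {'vertical_fov': 63.5097439668111, 'cx': 272.8764971324911, 'cy': 207.7862080789785, 'k1': -0.028734212426913888, 'T_tool_cam': array([[ 1.11141933e-03, -9.64757182e-01, -2.63139402e-01,
        -7.09724015e+01],
       [-1.42187268e-05,  2.63139550e-01, -9.64757782e-01,
        -1.43683938e+02],
       [ 9.99999382e-01,  1.07599196e-03,  2.78740764e-04,
        -9.80040111e-01],
       [ 0.00000000e+00,  0.00000000e+00,  0.00000000e+00,
         1.00000000e+00]])}
```

View pics/scene0.png

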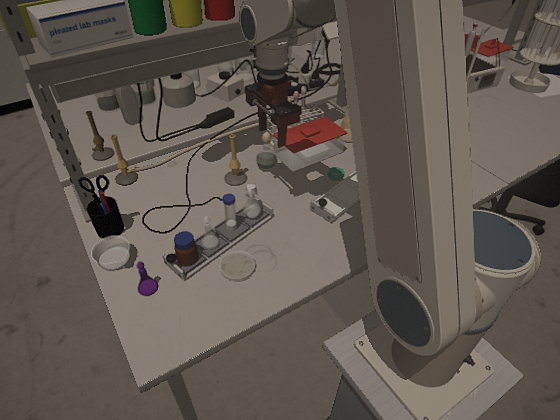

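View pics/side0.png

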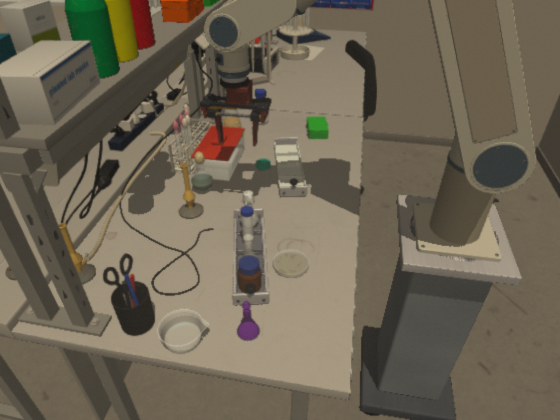

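View pics/wrist0.png

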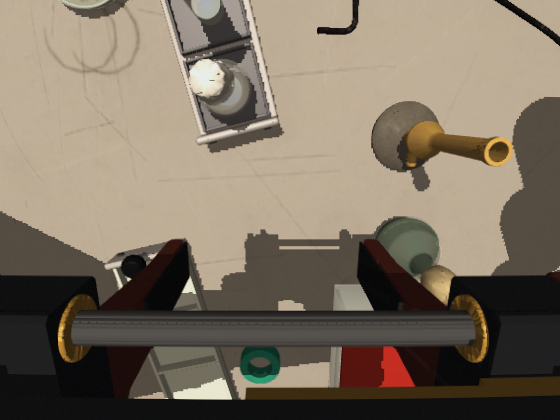

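The carrier is at the left with its knob beside the jar (scene ~(172,258)). The bench rack is at the right, with its knob at wrist ~(133,265). I'll zoom in and write the projection helpers.

```bash
cat > h.py <<'E'
import numpy as np, cv2
from scipy.spatial.transform import Rotation as R
from workcell import ctrl
def pose(o=None):
    o=o or ctrl.get_obs(); T=np.eye(4); T[:3,:3]=R.from_rotvec(o["orientation"]).as_matrix(); T[:3,3]=o["ee_pos"]; return T
def snap(n,tag):
    T=pose(); im=dict(ctrl.get_image(n))
    if n=="wrist": M=T@im["T_tool_cam"]
    else:
        M=np.eye(4); M[:3,:3]=R.from_rotvec(im["attitude"]).as_matrix(); M[:3,3]=im["xyz"]
    im["M"]=M
    cv2.imwrite(f"pics/{tag}.png",im["pixels"][:,:,::-1]); np.savez(f"{tag}.npz",**im); return im
def load(tag): return dict(np.load(f"{tag}.npz"))
def K(im):
    f=im["pixels"].shape[0]/2/np.tan(np.radians(im["vertical_fov"])/2)
    return np.array([[f,0,im["cx"]],[0,f,im["cy"]],[0,0,1.]]),np.array([im["k1"],0,0,0,0.],float)
def ray(im,uv):
    k,d=K(im); p=cv2.undistortPoints(np.array(uv,float).reshape(-1,1,2),k,d)[:,0]
    v=np.c_[p[:,0],-p[:,1],-np.ones(len(p))]
    return im["M"][:3,3],v@im["M"][:3,:3].T
def onz(im,uv,z):
    c,v=ray(im,uv); return c+v*((z-c[2])/v[:,2])[:,None]
def proj(im,P):
    P=np.array(P,float).reshape(-1,3); Pc=(P-im["M"][:3,3])@im["M"][:3,:3]
    k,d=K(im); return cv2.projectPoints((Pc*[1,-1,-1]).reshape(-1,1,3),np.zeros(3),np.zeros(3),k,d)[0][:,0]
def tri(obs):
    A=np.zeros((3,3));b=np.zeros(3)
    for im,uv in obs:
        c,v=ray(im,uv); v=v[0]/np.linalg.norm(v[0]); Q=np.eye(3)-np.outer(v,v); A+=Q;b+=Q@c
    X=np.linalg.solve(A,b); return X,[np.linalg.norm(np.cross(X-c,v[0]/np.linalg.norm(v[0]))) for c,v in (ray(i,u) for i,u in obs)]
def cloud(im):
    h,w=im["depth"].shape; uu,vv=np.meshgrid(np.arange(w),np.arange(h)); c,v=ray(im,np.c_[uu.ravel(),vv.ravel()])
    P=c+v*im["depth"].reshape(-1,1); P[im["depth"].ravel()==0]=np.nan; return P.reshape(h,w,3)
def crop(tag,x0,y0,x1,y1,s,out):
    a=cv2.imread(f"pics/{tag}.png")[y0:y1,x0:x1]; cv2.imwrite(f"pics/{out}.png",cv2.resize(a,None,fx=s,fy=s,interpolation=cv2.INTER_CUBIC))
E
python3 - <<'E'
from h import *
print(pose().round(3))
for n in ["scene","side","wrist"]:
    im=snap(n,n+"1"); C=cloud(im)
    if n=="scene":
        for uv in [(172,258),(186,240),(209,222),(230,198),(252,188),(147,270),(270,205),(238,265),(323,203)]: print(uv,C[uv[1],uv[0]].round(0))
    if n=="wrist":
        print(C[265,133],C[75,210],C[135,220], im["M"].round(3))
crop("scene1",140,160,300,310,5,"c1"); crop("side1",210,120,340,350,2.6,"c2")
E
```

```text
[[ 0.00000e+00 -1.00000e-03  1.00000e+00  6.24617e+02]
 [-1.00000e+00  0.00000e+00  0.00000e+00  3.20000e-02]
 [-0.00000e+00 -1.00000e+00 -1.00000e-03  2.41095e+02]
 [ 0.00000e+00  0.00000e+00  0.00000e+00  1.00000e+00]]
(172, 258) [500. 370.  64.]
(186, 240) [512. 323.  92.]
(209, 222) [541. 246.  90.]
(230, 198) [557. 173. 128.]
(252, 188) [564. 102. 126.]
(147, 270) [556. 429.  -3.]
(270, 205) [601.  22.  -5.]
(238, 265) [433. 224.  12.]
(323, 203) [469. -75.  58.]
[479.50312106 -77.02315043  65.58417702] [579.3415799   98.7988521  130.55166052] [570.57471014  52.12836019  38.19082167] [[ 1.00000e+00  1.00000e-03  1.00000e-03  6.23879e+02]
 [-1.00000e-03  9.65000e-01  2.63000e-01  7.09970e+01]
 [-1.00000e-03 -2.63000e-01  9.65000e-01  3.84974e+02]
 [ 0.00000e+00  0.00000e+00  0.00000e+00  1.00000e+00]]
```

View pics/c1.png

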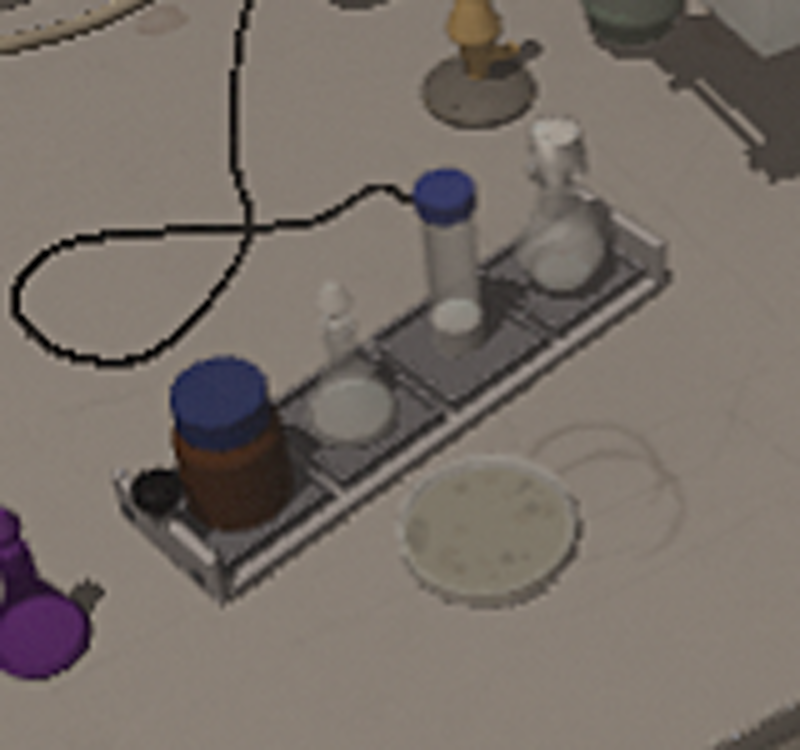

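View pics/c2.png

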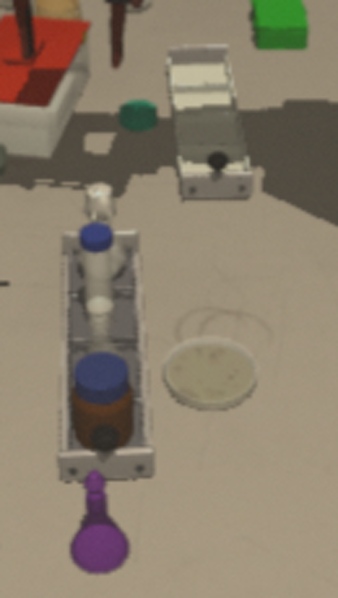

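The images show jar, stoppered flask, tube and foil flask in that order from the carrier's knob (scene jar (186,250), stopper (209,235), tube (230,210), foil (253,205)). The purple look-alike is at (147,280). Next, wrist surveys over both racks.

Call:
servo_tool(moves="-0.03 0.05 0.05 0 0 0;-0.06 0.1 0.1 0 0 0;-0.085 0.15 0.12 0 0 0;-0.085 0.15 0.12 0 0 0;-0.085 0.15 0.12 0 0 0;-0.085 0.15 0.12 0 0 0")

```text
t: 1.05
ee_pos: [540.1, 149.0, 360.4]
orientation: [-1.211, 1.21, -1.209]
ft_force: [-0.1, -0.1, -0.1]
width: 87.9
```

```bash
python3 - <<'E'
from h import *
snap("wrist","wa"); print(pose()[:3,3],ctrl.get_obs()["t"])
E
```

```text
[540.15987064 148.83563347 360.29061146] 1.1
```

Call:
servo_tool(moves="0 0.05 0 0 0 0;0 0.1 0 0 0 0;0 0.12 0 0 0 0;0 0.12 0 0 0 0;0 0.12 0 0 0 0;0 0.12 0 0 0 0")

```text
t: 1.85
ee_pos: [540.2, 268.6, 361.7]
orientation: [-1.209, 1.21, -1.211]
ft_force: [0.0, 1.2, -0.3]
width: 87.4
```

```bash
python3 - <<'E'
from h import *
snap("wrist","wb"); print(pose()[:3,3],ctrl.get_obs()["t"])
E
```

```text
[540.20717946 268.79746141 361.80124231] 1.9
```

View pics/wa.png

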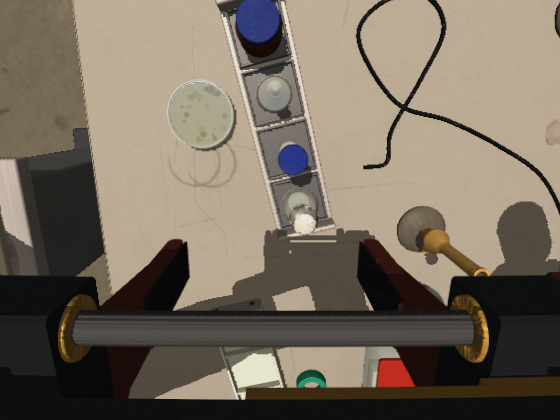

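View pics/wb.png

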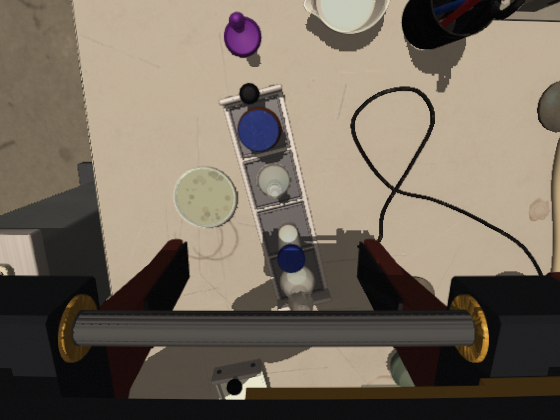

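Call:
servo_tool(moves="0 -0.06 0 0 0 0;0 -0.12 0 0 0 0;0 -0.18 0 0 0 0;0 -0.24 0 0 0 0;0 -0.3 0 0 0 0;0 -0.36 0 0 0 0;0 -0.42 0 0 0 0;-0.02 -0.46 0 0 0 0")

```text
t: 2.9
ee_pos: [519.7, -193.1, 361.8]
orientation: [-1.208, 1.21, -1.212]
ft_force: [0.4, 0.5, 0.6]
width: 87.3
```

Call:
servo_tool(moves="0 0 0 0 0 0;0 0 0 0 0 0;0 0 0 0 0 0")

```text
t: 3.28
ee_pos: [520.3, -189.0, 361.8]
orientation: [-1.209, 1.208, -1.208]
ft_force: [0.7, -0.3, 1.0]
width: 87.7
```

```bash
python3 - <<'E'
from h import *
snap("wrist","wc"); print(pose()[:3,3],ctrl.get_obs()["t"])
E
```

```text
[ 520.3491693  -188.91957418  361.77915818] 3.325
```

Call:
servo_tool(moves="0 -0.05 0 0 0 0;0 -0.09 0 0 0 0;0 -0.09 0 0 0 0;0 -0.09 0 0 0 0;0 -0.09 0 0 0 0")

```text
t: 3.95
ee_pos: [520.2, -278.6, 361.7]
orientation: [-1.21, 1.208, -1.208]
ft_force: [-0.7, 0.5, 0.8]
width: 87.9
```

```bash
python3 - <<'E'
from h import *
snap("wrist","wd"); print(pose()[:3,3],ctrl.get_obs()["t"])
snap("side","sd");snap("scene","sc")
E
```

```text
[ 520.1844753  -278.77181965  361.77487433] 4.0
```

View pics/wc.png

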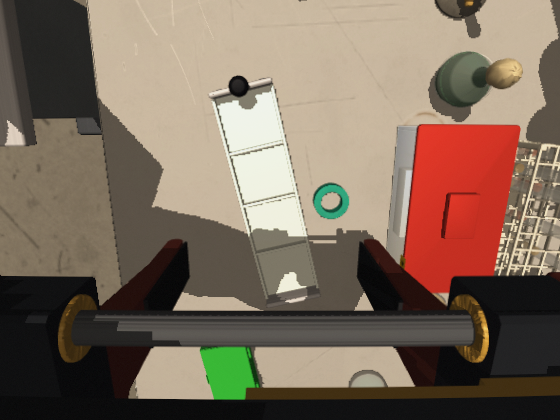

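View pics/wd.png

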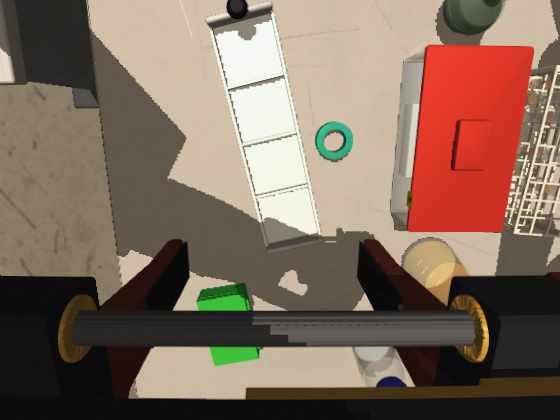

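View pics/sd.png

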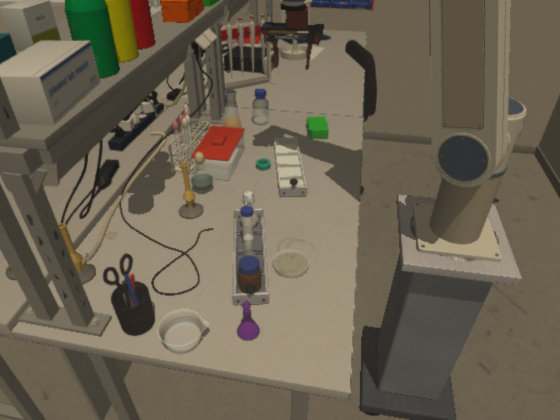

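wc and wd show the whole bench rack: knob at wd (237,7), partitions at rows ~85, 140 and 193. I'll zoom in for exact points.

```bash
python3 - <<'E'
from h import *
crop("wd",195,0,335,255,2.35,"c3"); crop("wc",200,65,330,310,2.4,"c4")
a=cv2.imread("pics/c3.png");b=cv2.imread("pics/c4.png");h=max(a.shape[0],b.shape[0])
f=np.zeros((h,a.shape[1]+b.shape[1]+10,3),np.uint8);f[:a.shape[0],:a.shape[1]]=a;f[:b.shape[0],a.shape[1]+10:]=b
cv2.imwrite("pics/c34.png",f);print(a.shape,b.shape)
# colour masks
for t in ["wa","wb","wc","wd"]:
    im=load(t);hsv=cv2.cvtColor(im["pixels"],cv2.COLOR_RGB2HSV)
    for nm,m in [("blue",cv2.inRange(hsv,(108,120,40),(130,255,255))),("blk",cv2.inRange(hsv,(0,0,0),(180,255,25)))]:
        n,l,s,c=cv2.connectedComponentsWithStats(m)
        for i in range(1,n):
            if s[i,4]>120 and s[i,4]<3000 and s[i,1]<260: print(t,nm,s[i],c[i].round(1))
E
```

```text
(599, 329, 3) (588, 312, 3)
wa blue [ 236    0   44   44 1575] [257.4  20.1]
wa blue [279 145  29  30 691] [292.9 159.5]
wa blk [242  26  39  31 409] [262.5  47.1]
wa blk [357  31  40  74 237] [372.   68.6]
wa blk [407 108 110  51 364] [464.7 130.5]
wa blk [518 157  42  56 189] [542.6 182. ]
wb blue [434   0  32  11 127] [449.4   4.6]
wb blue [ 238  110   41   41 1284] [258.2 130.2]
wb blue [277 245  28  28 590] [290.8 258.3]
wb blk [240  84  19  20 189] [249.5  94.4]
wb blk [395  88  40 107 276] [416.2 139.5]
wb blk [351 124  32  57 166] [363.9 152.7]
wb blk [446 205  56  28 159] [474.5 217.9]
wb blk [ 142  243   47   68 1649] [168.5 283.4]
wb blk [ 357  242   47   70 1636] [376.4 283.1]
wc blk [229  76  19  20 166] [238.7  86.5]
wc blk [ 142  242   47   71 1662] [168.5 284. ]
wc blk [ 357  243   49   71 1626] [376.7 283.8]
wd blk [227   0  20  19 175] [237.3  10.8]
wd blk [ 143  242   46   70 1608] [168.7 283.4]
wd blk [ 357  243   47   68 1591] [376.5 283.3]
```

View pics/c34.png

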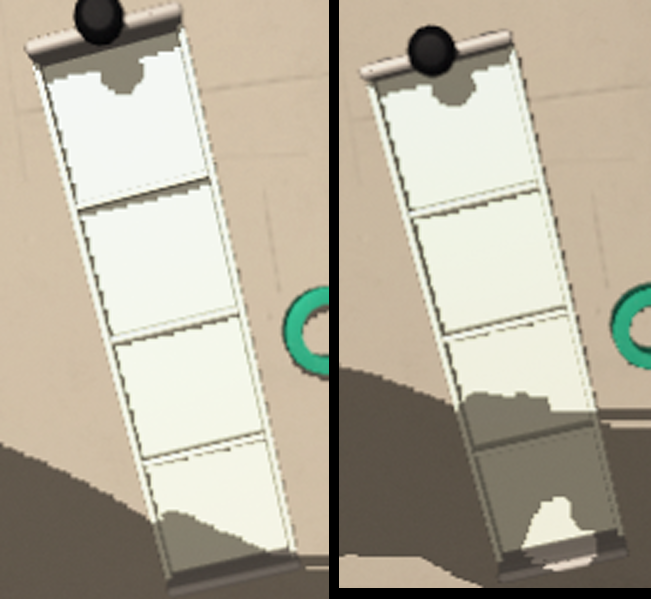

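```bash
cat > bench.py <<'E'
from h import *
wc,wd=load("wc"),load("wd")
c3=np.array([[79,206],[210,178],[112,338],[240,311],[145,458],[265,432]])/2.35+[195,0]
c4=np.array([[72,211],[199,184],[105,333],[229,309],[135,449],[256,423]])/2.4+[200,65]
P=[]
for a,b in zip(c3,c4):
    X,e=tri([(wd,a),(wc,b)]); Y=(onz(wd,[a],25)[0]+onz(wc,[b],25)[0])/2; print(X.round(1),np.round(e,1),Y.round(1), (onz(wd,[a],25)[0]-onz(wc,[b],25)[0]).round(1)); P.append(Y)
P=np.array(P)
m=P.reshape(3,2,3).mean(1)
d=m[0]-m[2]; print("mid",m.round(1),"len",np.linalg.norm(d)); uy=d[:2]/np.linalg.norm(d[:2])
w=(P[1::2]-P[::2])[:,:2]; print("w",np.linalg.norm(w,axis=1))
print("yaw",np.degrees(np.arctan2(-uy[0],uy[1])),np.degrees(np.arctan2(w.mean(0)[1],w.mean(0)[0])))
c=m.mean(0)[:2]
for y in (117,39,-39,-117): print(y,(c+uy*y).round(1))
k,e=tri([(wd,(237.3,9)),(wc,(238.7,86.5))]);print("knob",k,e, (k[:2]-c)@uy, np.cross(uy,k[:2]-c))
print("P1 y",[(p[:2]-c)@uy for p in m])
E
python3 bench.py
```

```text
[ 457.7 -170.4   12.3] [0.3 0.3] [ 459.3 -170.2   25. ] [ 0.6 -2.3  0. ]
[ 534.3 -154.6    9.5] [0.5 0.5] [ 533.9 -154.9   25. ] [ 1.  -2.8  0. ]
[ 475.3 -247.3    8.3] [0.1 0.1] [ 476.8 -244.5   25. ] [ 0.1 -3.   0. ]
[ 553.3 -230.8   12.7] [0.3 0.3] [ 552.4 -229.1   25. ] [ 0.6 -2.2  0. ]
[ 494.8 -319.4   24.1] [0.8 0.8] [ 494.9 -319.1   25. ] [ 1.6 -0.2  0. ]
[ 570.7 -304.3   17.5] [0.5 0.5] [ 569.9 -302.1   25. ] [-1.  -1.4  0. ]
mid [[ 496.6 -162.5   25. ]
 [ 514.6 -236.8   25. ]
 [ 532.4 -310.6   25. ]] len 152.348435242168
w [76.11774673 77.13875296 76.9340103 ]
yaw 13.583405009190116 11.958385360492079
117 [ 487.  -122.9]
39 [ 505.4 -198.7]
-39 [ 523.7 -274.6]
-117 [ 542.  -350.4]
knob [475.86308285 -82.26808577  49.51049433] [np.float64(0.05279719129697996), np.float64(0.05279719129698103)] 159.1493757165209 1.3198003061054706
P1 y [np.float64(76.25183215862857), np.float64(-0.15522907508919265), np.float64(-76.0966030835394)]bench.py:15: DeprecationWarning: Arrays of 2-dimensional vectors are deprecated. Use arrays of 3-dimensional vectors instead. (deprecated in NumPy 2.0)
  k,e=tri([(wd,(237.3,9)),(wc,(238.7,86.5))]);print("knob",k,e, (k[:2]-c)@uy, np.cross(uy,k[:2]-c))
```

```bash
python3 - <<'E'
from h import *
crop("wa",210,0,340,245,2.4,"c3"); crop("wb",210,75,340,320,2.4,"c4")
a=cv2.imread("pics/c3.png");b=cv2.imread("pics/c4.png");h=max(a.shape[0],b.shape[0])
f=np.zeros((h,a.shape[1]+b.shape[1]+10,3),np.uint8);f[:a.shape[0],:a.shape[1]]=a;f[:b.shape[0],a.shape[1]+10:]=b
cv2.imwrite("pics/c56.png",f);print(a.shape,b.shape)
E
```

```text
(588, 312, 3) (588, 312, 3)
```

View pics/c56.png

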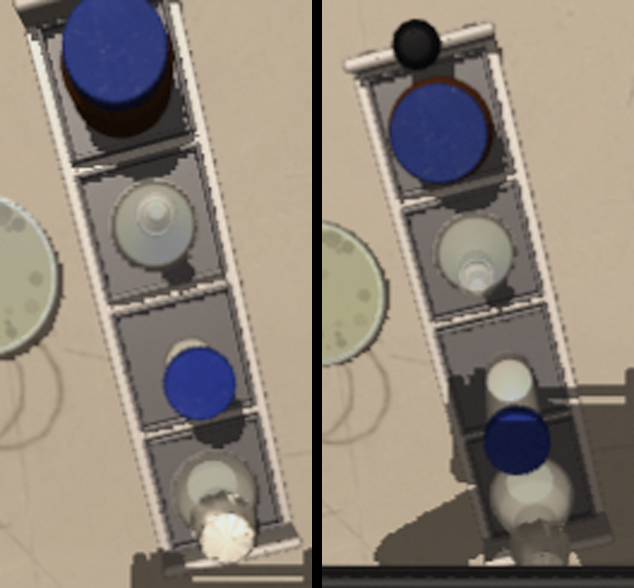

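```bash
python3 - <<'E'
from h import *
wa,wb,wc,sd,sc,s0=[load(t) for t in("wa","wb","wc","sd","sc","scene1")]
for n,(a,b,z) in dict(jar=((258,20.5),(258.2,130),95),tube=((292.9,159.5),(290.8,258.3),131),stop=((275,86.7),(274.6,187.5),115)).items():
    print(n,tri([(wa,a),(wb,b)]), onz(wa,[a],z).round(1),onz(wb,[b],z).round(1))
print("foil",onz(wa,[(304.6,223.8)],129).round(1))
print("knob",tri([(wb,(249.5,93.5)),(wa,(0,0))])[1][:0], onz(wb,[(249.5,93.5)],60))
# depth heights
C=cloud(wc);D=cloud(wa);E=cloud(wb)
print("bench floor",C[[120,170,222],[250,262,280]].round(1), "table",C[[150,60],[340,330]].round(1))
print("caps",E[130,258],E[258,291],D[159,293],D[20,258],D[224,304],D[87,275])
# end plate / dish corners of carrier: dish dividers
crop("sc",150,170,300,290,5,"c7");crop("sd",220,180,300,310,4.5,"c8")
E
```

```text
jar (array([521.97998411, 322.56220994,  87.51970163]), [np.float64(0.3531753949654), np.float64(0.3531753949654907)]) [[522.6 320.7  95. ]] [[521.9 322.9  95. ]]
tube (array([560.83839341, 172.2187149 , 125.07325501]), [np.float64(0.2281627666383694), np.float64(0.22816276663832416)]) [[560.7 173.  131. ]] [[560.3 174.8 131. ]]
stop (array([541.26339731, 252.11114397,  88.48625061]), [np.float64(0.005861205917004895), np.float64(0.0058612059166946034)]) [[541.1 250.1 115. ]] [[541.1 257.7 115. ]]
foil [[575.5  98.2 129. ]]
knob [] [[510.17978993 366.14941005  60.        ]]
bench floor [[ 487.2 -124.2   13.2]
 [ 503.5 -195.    14.2]
 [ 530.2 -275.    12.5]] table [[ 6.185e+02 -1.673e+02  6.000e-01]
 [ 5.986e+02 -4.330e+01  7.000e-01]]
caps [521.67903269 322.84260413  94.3419175 ] [560.45058181 175.70193568 132.09616251] [560.77857882 173.62625215 131.89844832] [522.68302404 320.99273379  95.91570625] [574.58400305  98.56990826 131.00709859] [541.14538417 249.69875967 115.83289932]
```

View pics/c7.png

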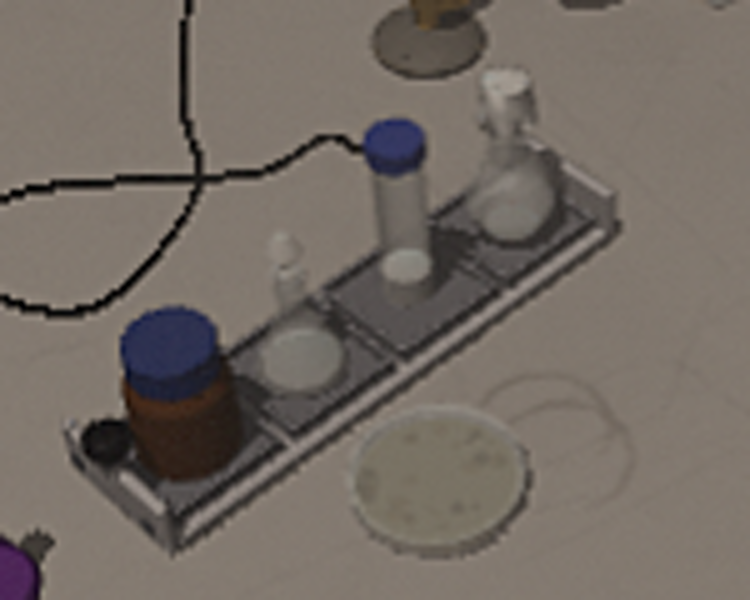

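View pics/c8.png

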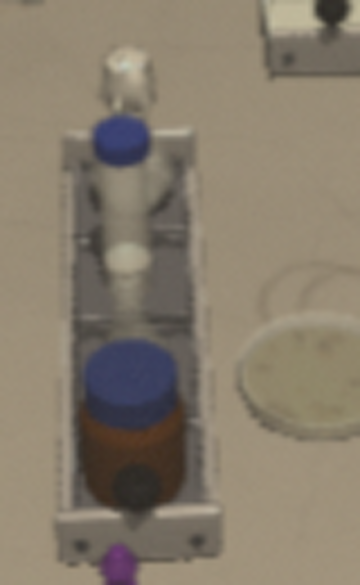

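Depth heights (caps 95 and 131, bench floor ~13) agree with the stated heights. The wrist stereo heights read ~6-10 mm low because of the small baseline. Both racks are yawed ~13.4° CCW. Jar first.

Call:
servo_tool(moves="0 0.06 0 0 0 3.4;0 0.12 0 0 0 7.4;0 0.18 0 0 0 11.4;0 0.24 0 0 0 13.4;0 0.3 0 0 0 13.4;0 0.36 0 0 0 13.4;0.001 0.42 0 0 0 13.4;0.002 0.48 0 0 0 13.4", hand=0)

```text
t: 5.1
ee_pos: [521.5, 202.4, 362.1]
orientation: [-1.31, 1.034, -1.035]
ft_force: [0.7, 0.4, 0.1]
width: 87.9
```

Call:
servo_tool(moves="0 0.06 -0.02 0 0 0;0 0.1 -0.06 0 0 0;0 0.122 -0.11 0 0 0;0 0.122 -0.16 0 0 0;0 0.122 -0.18 0 0 0;0 0.122 -0.18 0 0 0;0 0.122 -0.18 0 0 0")

```text
t: 5.98
ee_pos: [522.6, 322.6, 182.9]
orientation: [-1.309, 1.034, -1.035]
ft_force: [0.1, -0.0, 0.4]
width: 87.8
```

```bash
python3 - <<'E'
from h import *
o=ctrl.get_obs();print(o["ee_pos"].round(1),pose()[:3,:3].round(3))
snap("wrist","we");im=snap("scene","sce");im=snap("side","sde")
a=cv2.imread("pics/we.png");b=cv2.imread("pics/sde.png")[120:330,180:420];b=cv2.resize(b,None,fx=2,fy=2)[:420,:240*2]
cv2.imwrite("pics/e.png",cv2.resize(np.hstack([a,b]),None,fx=.77,fy=.77))
E
```

```text
[522.6 322.6 182.9] [[ 0.232  0.002  0.973]
 [-0.973  0.001  0.232]
 [-0.001 -1.     0.002]]
```

View pics/e.png

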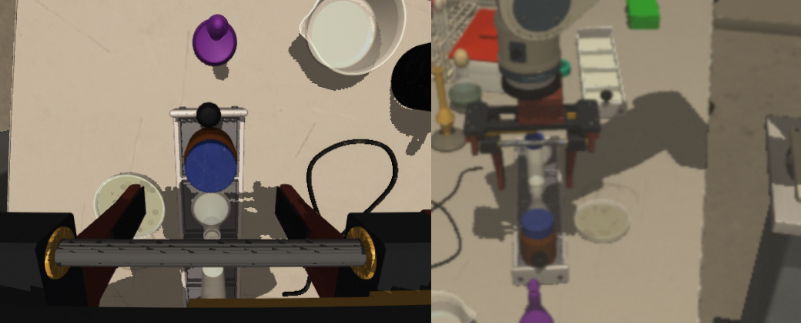

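```bash
python3 - <<'E'
from h import *
im=load("we");C=cloud(im);hsv=cv2.cvtColor(im["pixels"],cv2.COLOR_RGB2HSV);m=cv2.inRange(hsv,(108,120,40),(130,255,255))>0
P=C[m];P=P[(P[:,2]>90)&(P[:,1]>260)];print(P.mean(0),P.min(0),P.max(0))
P=C[m];P=P[(P[:,2]>92)&(P[:,1]>260)];print((P.max(0)+P.min(0))/2,len(P))
E
```

```text
[521.27930979 323.82562666  95.43919758] [497.67549362 298.24546176  90.04961697] [545.46991149 347.08310295  97.93697852]
[521.57270255 322.54621345  94.96860213] 3408
```

Call:
servo_tool(moves="-0.001 0 -0.04 0 0 0;-0.001 0 -0.08 0 0 0;-0.001 0 -0.096 0 0 0;-0.001 0 -0.096 0 0 0;-0.001 0 -0.096 0 0 0;-0.001 0 -0.096 0 0 0")

```text
t: 6.88
ee_pos: [521.9, 322.5, 87.2]
orientation: [-1.308, 1.034, -1.036]
ft_force: [-0.0, -0.4, 0.3]
width: 87.6
```

Call:
servo_tool(moves="0 0 0 0 0 0;0 0 0 0 0 0;0 0 0 0 0 0;0 0 0 0 0 0;0 0 0 0 0 0;0 0 0 0 0 0", hand=255)

```text
t: 7.62
ee_pos: [521.2, 322.1, 85.7]
orientation: [-1.31, 1.035, -1.035]
ft_force: [0.9, 0.1, 0.4]
width: 51.9
```

Call:
servo_tool(moves="0 0 0 0 0 0;0 0 0 0 0 0;0 0 0.02 0 0 0;0 0 0.05 0 0 0;0 0 0.09 0 0 0;0 0 0.13 0 0 0;0 0 0.13 0 0 0;0 0 0.13 0 0 0")

```text
t: 8.62
ee_pos: [520.3, 321.6, 215.4]
orientation: [-1.312, 1.036, -1.035]
ft_force: [-0.5, 0.4, -2.7]
width: 51.7
```

```bash
python3 - <<'E'
from h import *
o=ctrl.get_obs();print(o["ee_pos"].round(1),o["ft_force"],o["width"])
snap("wrist","wf");im=snap("side","sdf")
a=cv2.imread("pics/wf.png");b=cv2.imread("pics/sdf.png")[120:330,180:420];b=cv2.resize(b,None,fx=2,fy=2)[:420,:240*2]
cv2.imwrite("pics/f.png",cv2.resize(np.hstack([a,b]),None,fx=.77,fy=.77))
E
```

```text
[520.3 321.6 215.4] [-0.4857469   0.40448005 -2.67052424] 51.66774187970933
```

View pics/f.png

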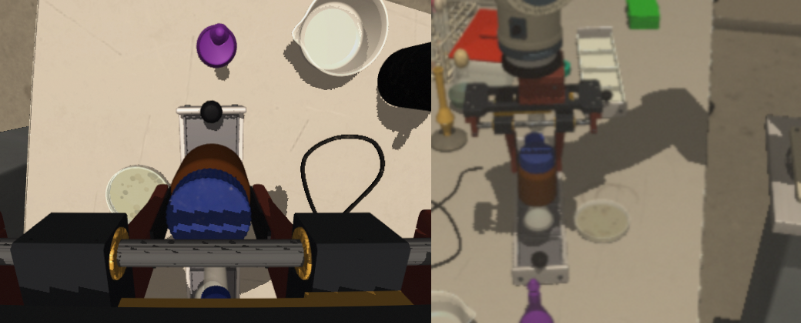

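The jar is held and upright (f.png, left (210,200), dangling clear). Carrying it to the far compartment.

Call:
servo_tool(moves="0 -0.015 0.03 0 0 0;0 -0.055 0.05 0 0 0;0 -0.105 0.05 0 0 0;0 -0.155 0.05 0 0 0;0.005 -0.205 0.05 0 0 0;0.01 -0.255 0.05 0 0 0;0.01 -0.305 0.05 0 0 0;0.01 -0.355 0.05 0 0 0")

```text
t: 9.72
ee_pos: [530.1, -34.5, 264.3]
orientation: [-1.312, 1.037, -1.033]
ft_force: [0.2, 0.8, -1.2]
width: 51.9
```

Call:
servo_tool(moves="0 -0.05 0 0 0 0;0 -0.1 0 0 0 0;0.005 -0.15 0 0 0 0;0.01 -0.2 0 0 0 0;0.01 -0.25 -0.02 0 0 0;0.01 -0.29 -0.05 0 0 0;0.01 -0.318 -0.09 0 0 0;0.01 -0.318 -0.11 0 0 0")

```text
t: 10.72
ee_pos: [539.0, -351.6, 151.7]
orientation: [-1.31, 1.041, -1.033]
ft_force: [-0.4, 0.3, -2.1]
width: 52.1
```

Call:
servo_tool(moves="0 0 0 0 0 0;0 0 0 0 0 0;0 0 0 0 0 0")

```text
t: 11.1
ee_pos: [542.0, -350.6, 157.3]
orientation: [-1.311, 1.032, -1.036]
ft_force: [1.6, -0.4, -0.7]
width: 52.2
```

```bash
python3 - <<'E'
from h import *
o=ctrl.get_obs();print(o["ee_pos"].round(1),o["orientation"],o["ft_force"],o["width"])
snap("wrist","wg");im=snap("side","sdg");im=snap("scene","scg")
a=cv2.imread("pics/wg.png");b=cv2.imread("pics/sdg.png")[80:220,220:380];b=cv2.resize(b,None,fx=3,fy=3)
cv2.imwrite("pics/g.png",cv2.resize(np.hstack([a,b]),None,fx=.77,fy=.77))
E
```

```text
[ 542.  -350.6  157.3] [-1.31100768  1.03225585 -1.03635384] [ 1.57518972 -0.3682446  -0.74244761] 52.18562095506766
```

View pics/g.png

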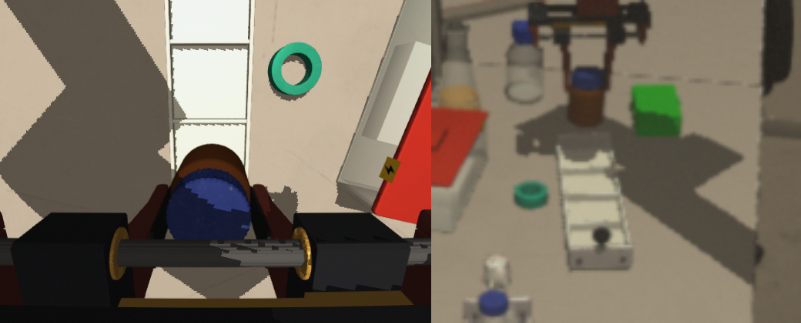

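```bash
python3 - <<'E'
from h import *
wg=load("wg")
for uv in [[220,60],[323,58],[223,158],[322,157],]: print(uv,onz(wg,[uv],25).round(1))
c=np.array([514.5,-237]);u=np.array([-.232,.973])
for y in(78,0,-78): print(y,proj(wg,[[*(c+u*y),25]]).round(0),(c+u*y).round(1))
crop("wg",190,30,350,180,5,"c9")
E
```

```text
[220, 60] [[ 476.2 -251.4   25. ]]
[323, 58] [[ 551.7 -231.9   25. ]]
[223, 158] [[ 492.9 -323.6   25. ]]
[322, 157] [[ 570.9 -304.3   25. ]]
78 [[274. -66.]] [ 496.4 -161.1]
0 [[274.  53.]] [ 514.5 -237. ]
-78 [[274. 156.]] [ 532.6 -312.9]
```

View pics/c9.png

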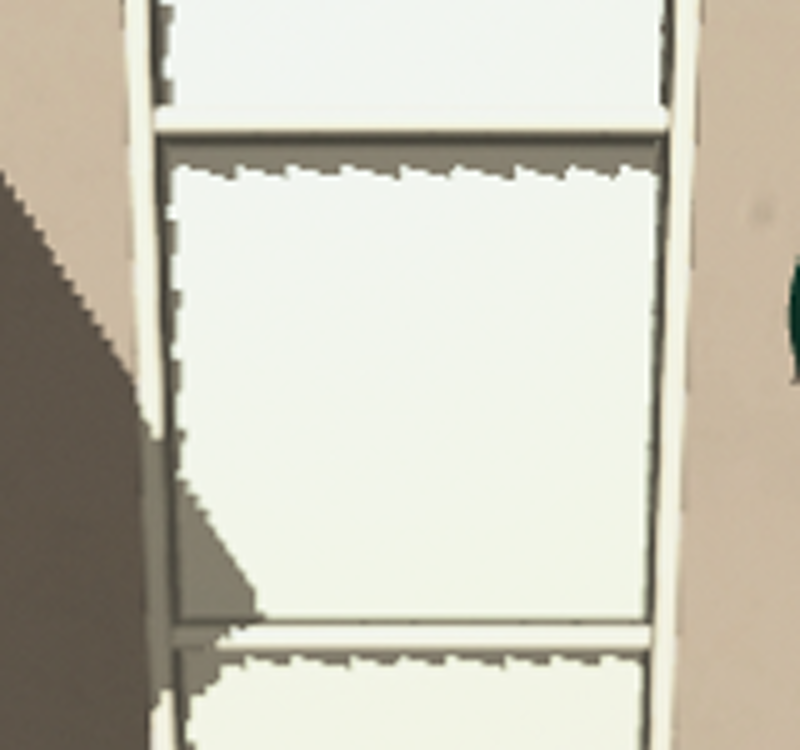

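The compartments project within ~2 mm of the estimate (partitions at rows 56 and 157, predicted 53 and 156). Lowering.

Call:
servo_tool(moves="-0.001 -0.001 -0.03 0 0 0;-0.001 -0.001 -0.055 0 0 0;-0.001 -0.001 -0.067 0 0 0;-0.001 -0.001 -0.071 0 0 0;-0.001 -0.001 -0.071 0 0 0;-0.001 -0.001 -0.071 0 0 0")

```text
t: 12.0
ee_pos: [540.5, -352.3, 85.6]
orientation: [-1.311, 1.034, -1.036]
ft_force: [-0.5, -0.3, -1.3]
width: 51.7
```

Call:
servo_tool(moves="0 0 -0.001 0 0 0;0 0 -0.002 0 0 0;0 0 -0.002 0 0 0")

```text
t: 12.38
ee_pos: [540.1, -352.0, 82.8]
orientation: [-1.311, 1.035, -1.035]
ft_force: [0.3, 0.2, -1.3]
width: 51.9
```

Call:
servo_tool(moves="0 0 -0.001 0 0 0;0 0 -0.0015 0 0 0;0 0 -0.0015 0 0 0")

```text
t: 12.75
ee_pos: [540.3, -352.3, 82.5]
orientation: [-1.311, 1.034, -1.036]
ft_force: [-3.0, 0.1, 8.7]
width: 52.1
```

Contact (8.7 N). Releasing.

Call:
servo_tool(moves="0 0 0 0 0 0;0 0 0 0 0 0;0 0 0 0 0 0;0 0 0 0 0 0;0 0 0.04 0 0 0;0 0 0.09 0 0 0;0 0 0.13 0 0 0;0 0 0.13 0 0 0", hand=0)

```text
t: 13.75
ee_pos: [541.7, -353.1, 215.0]
orientation: [-1.31, 1.029, -1.041]
ft_force: [0.1, 0.5, -0.0]
width: 88.0
```

```bash
cat > look.py <<'E'
import sys
from h import *
t=sys.argv[1]; x0,y0,x1,y1=map(int,sys.argv[2].split(","))
o=ctrl.get_obs();print(o["t"],o["ee_pos"].round(1),o["orientation"].round(3),o["ft_force"].round(1),o["width"])
w=snap("wrist","w"+t);s=snap("side","d"+t)
a=cv2.imread(f"pics/w{t}.png");b=s["pixels"][y0:y1,x0:x1,::-1];k=420/b.shape[0];b=cv2.resize(b,None,fx=k,fy=k)
f=np.hstack([a,b]);k=min(1,790/f.shape[1]);cv2.imwrite(f"pics/{t}.png",cv2.resize(f,None,fx=k,fy=k));print("scale",k)
E
python3 look.py h 220,80,380,220
```

```text
13.75 [ 541.7 -353.1  215. ] [-1.31   1.029 -1.041] [ 0.1  0.5 -0. ] 88.00243764892426
scale 0.7596153846153846
```

View pics/h.png

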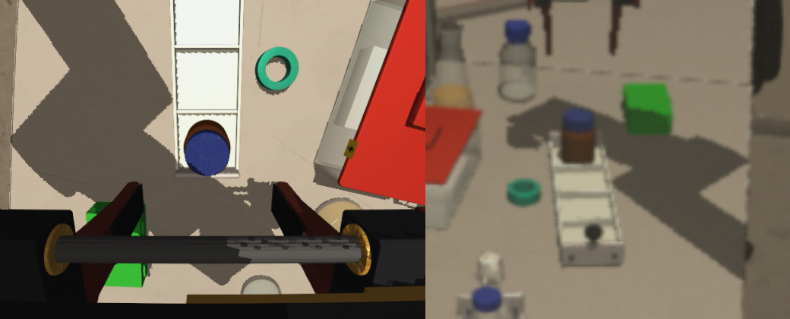

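The jar stands upright in the far compartment (h.png (207,150)). Now the stoppered flask.

Call:
servo_tool(moves="0 0.05 0.03 0 0 0;0 0.11 0.05 0 0 0;0 0.17 0.05 0 0 0;0 0.23 0.05 0 0 0;0.001 0.29 0.05 0 0 0;0.001 0.35 0.05 0 0 0;0.001 0.41 0.05 0 0 0;0.001 0.47 0.05 0 0 0")

```text
t: 14.85
ee_pos: [539.8, 119.8, 259.3]
orientation: [-1.313, 1.037, -1.034]
ft_force: [1.0, -0.1, -0.8]
width: 88.1
```

Call:
servo_tool(moves="0 0.05 0 0 0 0;0 0.1 -0.03 0 0 0;0 0.132 -0.06 0 0 0;0 0.132 -0.076 0 0 0;0 0.132 -0.076 0 0 0;0 0.132 -0.076 0 0 0")

```text
t: 15.6
ee_pos: [541.4, 249.0, 185.6]
orientation: [-1.31, 1.036, -1.036]
ft_force: [0.7, 0.2, -0.6]
width: 87.9
```

```bash
python3 look.py i 210,170,310,310; python3 - <<'E'
from h import *
crop("wi",200,100,340,330,2.6,"c10")
E
```

```text
15.6 [541.4 249.  185.6] [-1.31   1.036 -1.036] [ 0.7  0.2 -0.6] 87.93321210274446
scale 0.9186046511627907
```

View pics/i.png

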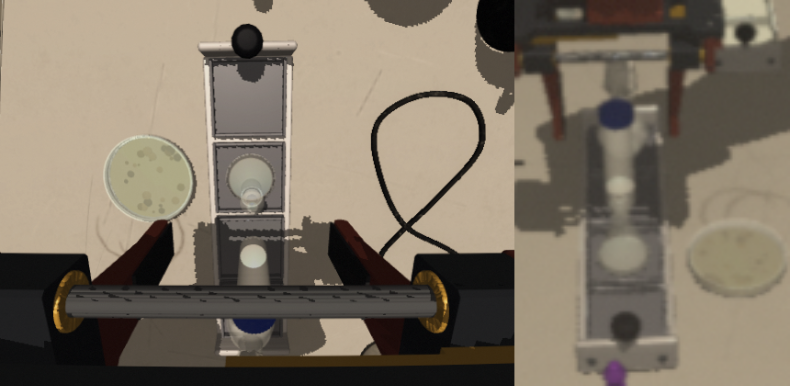

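View pics/c10.png

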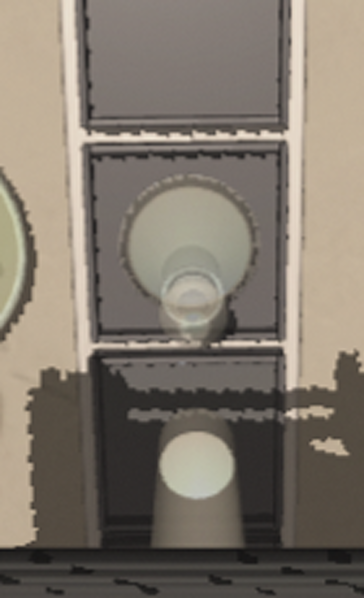

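```bash
python3 - <<'E'
from h import *
w=load("wi")
print(onz(w,[(272.7,193.5)],18),onz(w,[(200+193/2.6,100+293/2.6)],105),onz(w,[(200+198/2.6,100+465/2.6)],20),
 onz(w,[(200+183/2.6,100+137/2.6),(200+189/2.6,100+346/2.6)],23))
C=cloud(w);print(C[210,268:282].round(0)[::3])
E
```

```text
[[539.9957374  248.91061203  18.        ]] [[539.59456182 255.31154741 105.        ]] [[563.37918761 164.75067016  20.        ]] [[529.11740456 286.04713333  23.        ]
 [548.60939164 212.31449128  23.        ]]
[[535. 256. 105.]
 [537. 257. 106.]
 [539. 257. 106.]
 [541. 258. 108.]
 [543. 258. 106.]]
```

Call:
servo_tool(moves="-0.001 -0.001 -0.04 0 0 0;-0.001 -0.001 -0.075 0 0 0;-0.001 -0.001 -0.09 0 0 0;-0.001 -0.001 -0.09 0 0 0;-0.001 -0.001 -0.09 0 0 0")

```text
t: 16.32
ee_pos: [541.0, 249.3, 96.6]
orientation: [-1.309, 1.034, -1.036]
ft_force: [-0.4, -0.7, -0.2]
width: 87.6
```

Call:
servo_tool(moves="0 0 0 0 0 0;0 0 0 0 0 0;0 0 0 0 0 0;0 0 0 0 0 0;0 0 0 0 0 0;0 0 0 0 0 0;0 0 0 0 0 0;0 0 0 0 0 0", hand=255)

```text
t: 17.32
ee_pos: [539.9, 249.0, 95.1]
orientation: [-1.311, 1.035, -1.035]
ft_force: [-0.3, 0.1, -1.1]
width: 20.2
```

```bash
python3 look.py j 210,170,310,310
```

```text
17.325 [539.9 249.   95.1] [-1.311  1.035 -1.035] [-0.3  0.1 -1.1] 20.229250591695564
scale 0.9186046511627907
```

View pics/j.png

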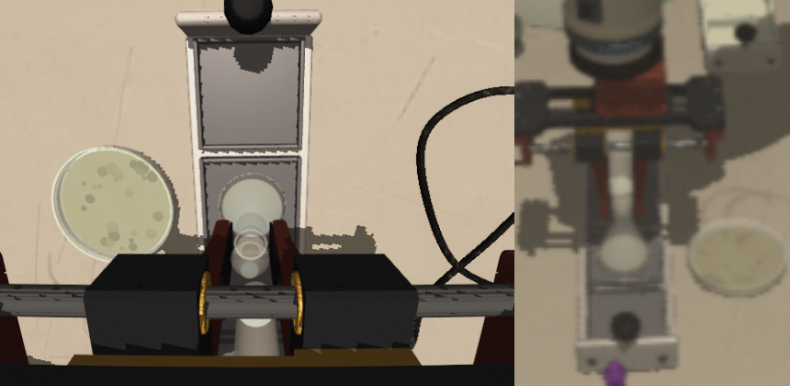

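Call:
servo_tool(moves="0 0 0.01 0 0 0;0 0 0.03 0 0 0;0 0 0.06 0 0 0;0 0 0.1 0 0 0;0 0 0.14 0 0 0;0 0 0.16 0 0 0;0 0 0.16 0 0 0")

```text
t: 18.3
ee_pos: [541.0, 249.5, 258.4]
orientation: [-1.306, 1.032, -1.037]
ft_force: [-0.6, -0.8, -0.6]
width: 20.5
```

```bash
python3 look.py k 200,130,320,310
```

```text
18.3 [541.  249.5 258.4] [-1.306  1.032 -1.037] [-0.6 -0.8 -0.6] 20.542392349762075
scale 0.9404761904761905
```

View pics/k.png

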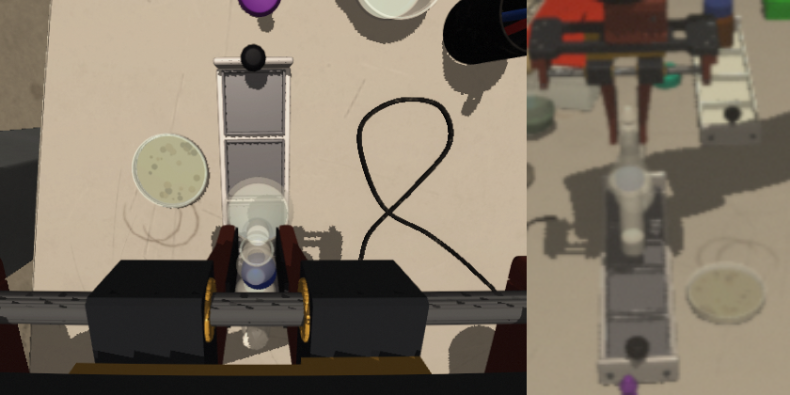

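Call:
servo_tool(moves="0 -0.02 0 0 0 0;0 -0.06 0 0 0 0;0 -0.11 0 0 0 0;0 -0.16 0 0 0 0;-0.005 -0.21 0 0 0 0;-0.01 -0.26 0 0 0 0;-0.015 -0.31 0 0 0 0;-0.017 -0.36 0 0 0 0")

```text
t: 19.4
ee_pos: [521.2, -113.4, 254.1]
orientation: [-1.312, 1.037, -1.034]
ft_force: [1.4, -0.2, -0.6]
width: 20.7
```

Call:
servo_tool(moves="0 -0.05 0 0 0 0;0 -0.1 0 0 0 0;0 -0.14 -0.02 0 0 0;0 -0.165 -0.05 0 0 0;0 -0.165 -0.08 0 0 0;0 -0.165 -0.1 0 0 0;0 -0.165 -0.1 0 0 0;0 -0.165 -0.1 0 0 0")

```text
t: 20.4
ee_pos: [522.7, -276.4, 155.4]
orientation: [-1.311, 1.036, -1.035]
ft_force: [-0.1, 0.2, -0.4]
width: 20.6
```

```bash
python3 look.py l 230,80,350,220
```

```text
20.4 [ 522.7 -276.4  155.4] [-1.311  1.036 -1.035] [-0.1  0.2 -0.4] 20.556296707764805
scale 0.8586956521739131
```

View pics/l.png

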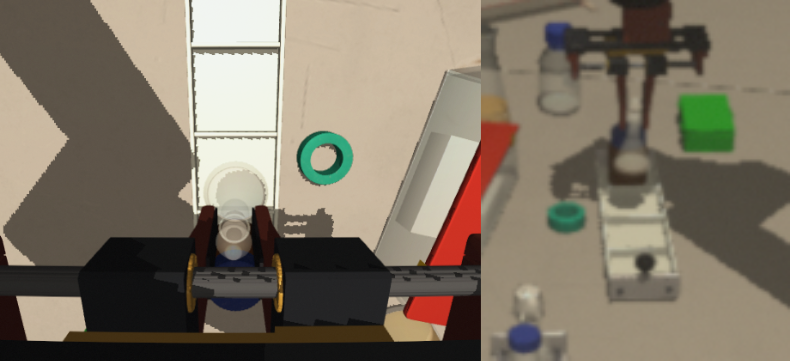

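Call:
servo_tool(moves="0 0 -0.03 0 0 0;0 0 -0.05 0 0 0;0 0 -0.06 0 0 0;0 0 -0.061 0 0 0;0 0 -0.062 0 0 0;0 0 -0.062 0 0 0")

```text
t: 21.25
ee_pos: [523.4, -276.2, 93.8]
orientation: [-1.311, 1.034, -1.036]
ft_force: [0.2, 0.9, -0.7]
width: 20.0
```

Call:
servo_tool(moves="0 0 -0.001 0 0 0;0 0 -0.001 0 0 0")

```text
t: 21.5
ee_pos: [523.1, -276.0, 92.4]
orientation: [-1.311, 1.035, -1.035]
ft_force: [-0.3, 0.4, -0.0]
width: 20.6
```

Call:
servo_tool(moves="0 0 -0.001 0 0 0;0 0 -0.001 0 0 0")

```text
t: 21.75
ee_pos: [523.5, -276.2, 91.8]
orientation: [-1.311, 1.034, -1.036]
ft_force: [-0.4, 0.4, 4.9]
width: 20.3
```

Contact. Releasing, then going up.

Call:
servo_tool(moves="0 0 0 0 0 0;0 0 0 0 0 0;0 0 0 0 0 0;0 0 0 0 0 0;0 0 0 0 0 0;0 0 0.03 0 0 0;0 0 0.08 0 0 0;0 0 0.13 0 0 0", hand=0)

```text
t: 22.75
ee_pos: [522.7, -275.8, 222.3]
orientation: [-1.311, 1.036, -1.035]
ft_force: [0.8, 0.4, -0.9]
width: 87.5
```

```bash
python3 look.py m 230,80,350,220
```

```text
22.75 [ 522.7 -275.8  222.3] [-1.311  1.036 -1.035] [ 0.8  0.4 -0.9] 87.45106083484163
scale 0.8586956521739131
```

View pics/m.png

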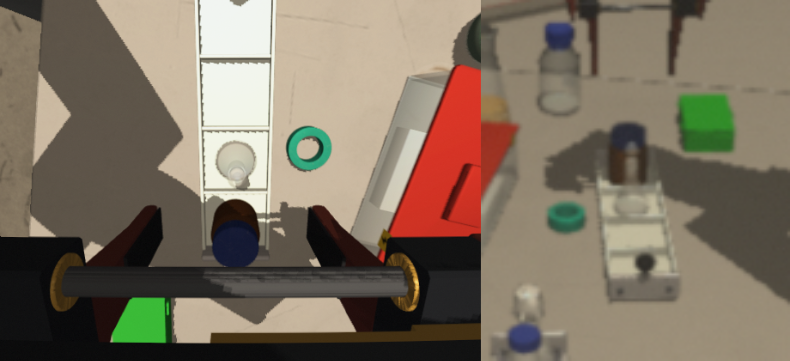

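Call:
servo_tool(moves="0 0.05 0.03 0 0 0;0.005 0.11 0.04 0 0 0;0.01 0.17 0.04 0 0 0;0.015 0.23 0.04 0 0 0;0.02 0.29 0.04 0 0 0;0.03 0.35 0.03 0 0 0;0.0375 0.4 0.02 0 0 0;0.0375 0.45 0 0 0 0")

```text
t: 23.85
ee_pos: [561.0, 176.0, 220.7]
orientation: [-1.31, 1.034, -1.035]
ft_force: [0.0, -0.1, -0.2]
width: 87.8
```

Call:
servo_tool(moves="0 0 0 0 0 0;0 0 0 0 0 0;0 0 0 0 0 0")

```text
t: 24.22
ee_pos: [560.7, 172.9, 221.5]
orientation: [-1.31, 1.036, -1.037]
ft_force: [-0.0, 0.1, 0.3]
width: 87.6
```

```bash
python3 look.py n 210,150,310,290; python3 - <<'E'
from h import *
im=load("wn");C=cloud(im);hsv=cv2.cvtColor(im["pixels"],cv2.COLOR_RGB2HSV);m=cv2.inRange(hsv,(108,100,30),(130,255,255))>0
P=C[m];P=P[(P[:,2]>126)];print(len(P),P.mean(0),P.min(0),P.max(0))
E
```

```text
24.225 [560.7 172.9 221.5] [-1.31   1.036 -1.037] [-0.   0.1  0.3] 87.60427114742913
scale 0.9186046511627907
1599 [560.19028386 173.72514762 131.41610705] [544.22587268 156.29233557 126.05875949] [576.83247616 189.38034259 134.007832  ]
```

View pics/n.png

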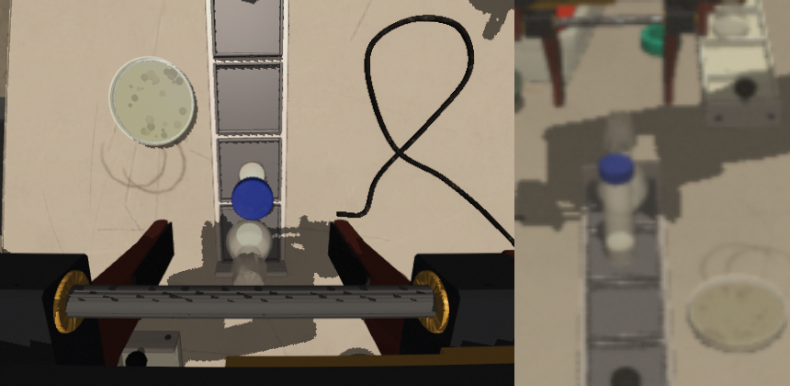

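Call:
servo_tool(moves="0 -0.0005 -0.05 0 0 0;0 -0.0005 -0.1 0 0 0;0 -0.0005 -0.12 0 0 0;0 -0.0005 -0.124 0 0 0;0 -0.0005 -0.124 0 0 0;0 -0.0005 -0.124 0 0 0")

```text
t: 25.08
ee_pos: [561.4, 173.6, 98.6]
orientation: [-1.309, 1.034, -1.036]
ft_force: [-0.6, -0.3, 0.1]
width: 87.6
```

Call:
servo_tool(moves="0 0 0 0 0 0;0 0 0 0 0 0;0 0 0 0 0 0;0 0 0 0 0 0;0 0 0 0 0 0;0 0 0 0 0 0;0 0 0 0 0 0;0 0 0 0 0 0", hand=255)

```text
t: 26.08
ee_pos: [560.5, 173.5, 97.1]
orientation: [-1.311, 1.035, -1.035]
ft_force: [0.5, -0.0, -0.2]
width: 32.3
```

Call:
servo_tool(moves="0 0 0.01 0 0 0;0 0 0.03 0 0 0;0 0 0.06 0 0 0;0 0 0.1 0 0 0;0 0 0.14 0 0 0;0 0 0.16 0 0 0;0 0 0.16 0 0 0")

```text
t: 26.95
ee_pos: [561.4, 173.8, 259.5]
orientation: [-1.307, 1.033, -1.037]
ft_force: [-0.3, -0.4, -0.4]
width: 32.5
```

```bash
python3 look.py o 200,130,320,310
```

```text
26.95 [561.4 173.8 259.5] [-1.307  1.033 -1.037] [-0.3 -0.4 -0.4] 32.548226979919626
scale 0.9404761904761905
```

View pics/o.png

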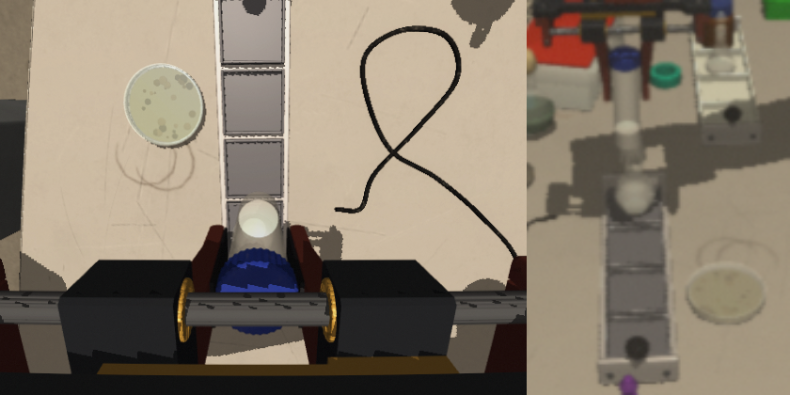

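Call:
servo_tool(moves="0 -0.02 0 0 0 0;-0.005 -0.06 0 0 0 0;-0.012 -0.11 0 0 0 0;-0.02 -0.16 0 0 0 0;-0.03 -0.21 0 0 0 0;-0.04 -0.26 0 0 0 0;-0.05 -0.31 0 0 0 0;-0.0555 -0.35 0 0 0 0")

```text
t: 28.05
ee_pos: [503.1, -179.0, 256.1]
orientation: [-1.311, 1.038, -1.035]
ft_force: [0.8, -0.6, 0.3]
width: 32.4
```

Call:
servo_tool(moves="0 -0.0235 -0.02 0 0 0;0 -0.0235 -0.05 0 0 0;0 -0.0235 -0.09 0 0 0;0 -0.0235 -0.1 0 0 0;0 -0.0235 -0.1 0 0 0;0 -0.0235 -0.1 0 0 0")

```text
t: 28.8
ee_pos: [505.7, -200.4, 158.3]
orientation: [-1.31, 1.034, -1.037]
ft_force: [-0.0, -0.2, -1.1]
width: 32.3
```

```bash
python3 look.py p 230,80,350,220
```

```text
28.8 [ 505.7 -200.4  158.3] [-1.31   1.034 -1.037] [-0.  -0.2 -1.1] 32.33311717332804
scale 0.8586956521739131
```

View pics/p.png

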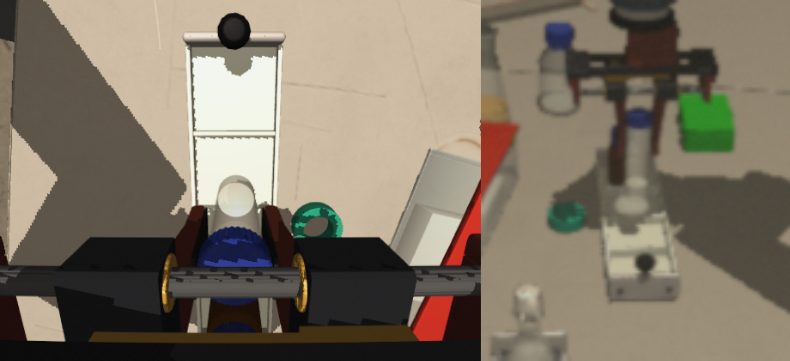

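Call:
servo_tool(moves="0 0 -0.03 0 0 0;0 0 -0.05 0 0 0;0 0 -0.06 0 0 0;0 0 -0.062 0 0 0;0 0 -0.063 0 0 0;0 0 -0.063 0 0 0")

```text
t: 29.65
ee_pos: [505.5, -200.2, 94.8]
orientation: [-1.31, 1.034, -1.036]
ft_force: [-0.7, -0.5, 0.3]
width: 32.5
```

Call:
servo_tool(moves="0 0 -0.001 0 0 0;0 0 -0.001 0 0 0")

```text
t: 29.9
ee_pos: [505.7, -200.3, 94.0]
orientation: [-1.31, 1.034, -1.036]
ft_force: [-0.8, 0.4, 4.3]
width: 32.0
```

Call:
servo_tool(moves="0 0 0 0 0 0;0 0 0 0 0 0;0 0 0 0 0 0;0 0 0 0 0 0;0 0 0 0 0 0;0 0 0.03 0 0 0;0 0 0.08 0 0 0;0 0 0.13 0 0 0", hand=0)

```text
t: 30.9
ee_pos: [504.7, -199.8, 224.3]
orientation: [-1.311, 1.036, -1.034]
ft_force: [1.3, -0.1, 0.8]
width: 87.6
```

```bash
python3 look.py q 230,80,350,220
```

```text
30.9 [ 504.7 -199.8  224.3] [-1.311  1.036 -1.034] [ 1.3 -0.1  0.8] 87.5854481484901
scale 0.8586956521739131
```

View pics/q.png

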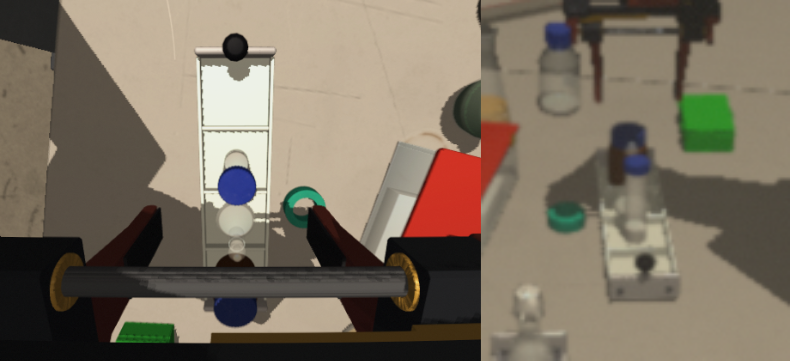

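The tube stands in place. Now the foil flask.

Call:
servo_tool(moves="0.01 0.04 0.02 0 0 0;0.02 0.09 0.02 0 0 0;0.035 0.15 0.02 0 0 0;0.05 0.21 0.02 0 0 0;0.065 0.26 0.01 0 0 0;0.07 0.298 0 0 0 0;0.07 0.298 0 0 0 0;0.07 0.298 0 0 0 0")

```text
t: 32.0
ee_pos: [574.5, 97.5, 222.6]
orientation: [-1.312, 1.036, -1.035]
ft_force: [0.2, -0.4, -0.1]
width: 87.9
```

```bash
python3 look.py r 210,130,310,270; python3 - <<'E'
from h import *
im=load("wr");C=cloud(im)
v=np.nan_to_num(C,nan=-1);m=(v[:,:,2]>100)&(v[:,:,2]<140)&(np.hypot(v[:,:,0]-575,v[:,:,1]-98)<40)
P=C[m];print(len(P),P.mean(0),P.min(0),P.max(0)); Q=P[P[:,2]>126];print(len(Q),Q.mean(0),Q.min(0),Q.max(0))
vv,uu=np.nonzero(m);print(uu.min(),uu.max(),vv.min(),vv.max())
crop("wr",200,120,340,330,2.8,"c11")
E
```

```text
32.0 [574.5  97.5 222.6] [-1.312  1.036 -1.035] [ 0.2 -0.4 -0.1] 87.92694078213192
scale 0.9186046511627907
1505 [573.97174147 100.87292141 122.52135119] [558.30656275  83.11631747 100.03509565] [591.25984033 113.40617593 131.06166314]
936 [574.89382109  97.51284888 128.45980141] [561.98334057  83.65019455 126.01931898] [588.01686493 110.35204978 131.06166314]
255 296 188 234
```

View pics/c11.png

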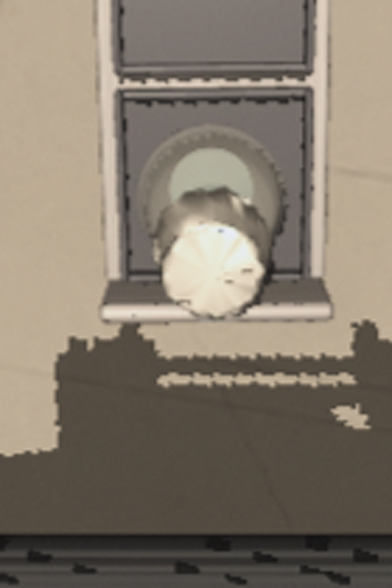

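View pics/r.png

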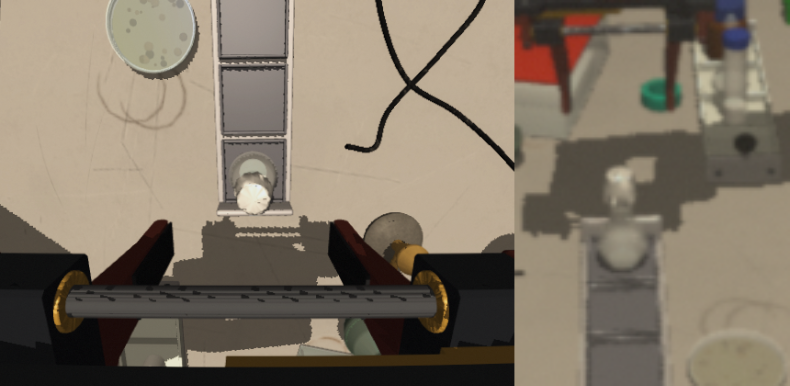

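Call:
servo_tool(moves="0 0 -0.05 0 0 0;0 0 -0.1 0 0 0;0 0 -0.117 0 0 0;0 0 -0.118 0 0 0;0 0 -0.118 0 0 0")

```text
t: 32.72
ee_pos: [576.3, 97.9, 106.9]
orientation: [-1.309, 1.034, -1.037]
ft_force: [1.2, -0.2, 0.9]
width: 88.0
```

Call:
servo_tool(moves="0 0 0 0 0 0;0 0 0 0 0 0;0 0 0 0 0 0;0 0 0 0 0 0;0 0 0 0 0 0;0 0 0 0 0 0;0 0 0 0 0 0;0 0 0 0 0 0", hand=255)

```text
t: 33.72
ee_pos: [574.9, 98.0, 105.1]
orientation: [-1.311, 1.035, -1.035]
ft_force: [0.9, -0.2, -0.3]
width: 34.6
```

Call:
servo_tool(moves="0 0 0.01 0 0 0;0 0 0.03 0 0 0;0 0 0.06 0 0 0;0 0 0.1 0 0 0;0 0 0.12 0 0 0;0 0 0.12 0 0 0")

```text
t: 34.48
ee_pos: [576.0, 98.2, 227.4]
orientation: [-1.308, 1.032, -1.037]
ft_force: [0.1, -0.1, -1.1]
width: 34.7
```

```bash
python3 look.py s 200,90,320,270
```

```text
34.475 [576.   98.2 227.4] [-1.308  1.032 -1.037] [ 0.1 -0.1 -1.1] 34.696053762159615
scale 0.9404761904761905
```

View pics/s.png

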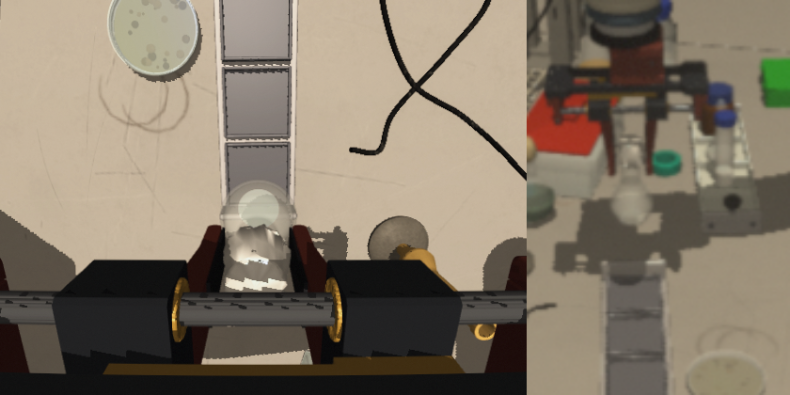

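Call:
servo_tool(moves="0 -0.01 0.01 0 0 0;-0.01 -0.04 0.02 0 0 0;-0.03 -0.08 0.02 0 0 0;-0.05 -0.13 0.02 0 0 0;-0.07 -0.18 0.02 0 0 0;-0.088 -0.222 0.01 0 0 0;-0.088 -0.222 -0.03 0 0 0;-0.088 -0.222 -0.06 0 0 0")

```text
t: 35.58
ee_pos: [486.0, -125.2, 163.9]
orientation: [-1.311, 1.038, -1.036]
ft_force: [-0.7, 0.3, -1.7]
width: 34.8
```

Call:
servo_tool(moves="0 0 0 0 0 0;0 0 0 0 0 0;0 0 0 0 0 0")

```text
t: 35.95
ee_pos: [487.9, -124.2, 166.4]
orientation: [-1.31, 1.033, -1.037]
ft_force: [0.7, -0.9, 0.2]
width: 34.7
```

```bash
python3 look.py t 230,80,350,220
```

```text
35.95 [ 487.9 -124.2  166.4] [-1.31   1.033 -1.037] [ 0.7 -0.9  0.2] 34.720150963007825
scale 0.8586956521739131
```

View pics/t.png

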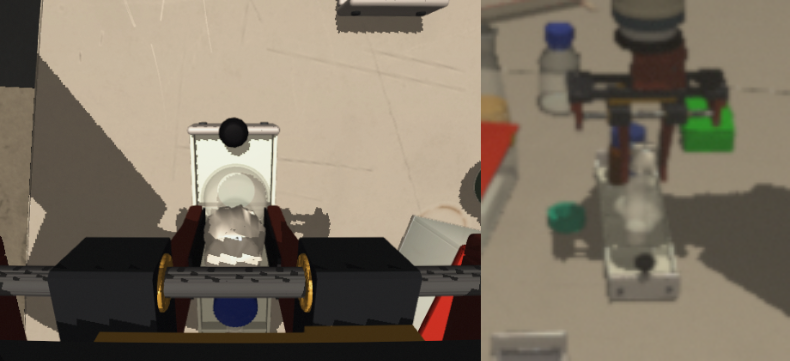

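Call:
servo_tool(moves="0 0 -0.03 0 0 0;0 0 -0.05 0 0 0;0 0 -0.06 0 0 0;0 0 -0.062 0 0 0;0 0 -0.063 0 0 0;0 0 -0.063 0 0 0")

```text
t: 36.8
ee_pos: [487.4, -124.1, 102.8]
orientation: [-1.31, 1.034, -1.036]
ft_force: [-0.1, 0.2, -0.3]
width: 34.9
```

Call:
servo_tool(moves="0 0 -0.001 0 0 0;0 0 -0.001 0 0 0")

```text
t: 37.05
ee_pos: [487.6, -124.2, 101.9]
orientation: [-1.31, 1.034, -1.036]
ft_force: [0.7, 0.6, 4.7]
width: 34.9
```

Call:
servo_tool(moves="0 0 0 0 0 0;0 0 0 0 0 0;0 0 0 0 0 0;0 0 0 0 0 0;0 0 0 0 0 0;0 0 0.03 0 0 0;0 0 0.08 0 0 0;0 0 0.13 0 0 0", hand=0)

```text
t: 38.05
ee_pos: [486.6, -123.9, 232.3]
orientation: [-1.311, 1.036, -1.034]
ft_force: [1.6, -0.0, 0.1]
width: 87.7
```

Call:
servo_tool(moves="0 0 0.05 0 0 0;0 -0.04 0.1 0 0 0;0.02 -0.1 0.13 0 0 0;0.03 -0.15 0.13 0 0 0;0.03 -0.15 0.13 0 0 0;0.03 -0.15 0.13 0 0 0;0.03 -0.15 0.13 0 0 0")

```text
t: 38.92
ee_pos: [516.6, -272.8, 360.8]
orientation: [-1.311, 1.035, -1.033]
ft_force: [-0.3, 1.4, 0.3]
width: 88.1
```

```bash
python3 look.py u 230,80,350,220; python3 - <<'E'
from h import *
crop("wu",170,0,350,255,2.3,"c12")
im=load("wu");C=cloud(im);v=np.nan_to_num(C,nan=-1)
c=np.array([514.2,-238]);u=np.array([-.232,.973]);x=np.array([.973,.232])
for n,y,z in [("jar",-117,88),("stop",-39,95),("tube",39,124),("foil",117,123)]:
    q=v[:,:,:2]-(c+u*y); m=(v[:,:,2]>z)&(np.hypot(q[...,0],q[...,1])<38)
    P=q[m]; X=P@x;Y=P@u; 
    if len(P): print(n,len(P),"x",X.min().round(1),X.max().round(1),"y",Y.min().round(1),Y.max().round(1),"z",v[m][:,2].max().round(1))
E
```

```text
38.925 [ 516.6 -272.8  360.8] [-1.311  1.035 -1.033] [-0.3  1.4  0.3] 88.06664672656889
scale 0.8586956521739131
jar 1065 x -25.2 21.6 y -23.2 24.7 z 94.7
stop 17338 x -28.0 38.0 y -9.1 33.4 z 461.1
tube 736 x -16.6 15.7 y -17.4 15.0 z 131.0
foil 527 x -13.1 13.6 y -14.2 10.7 z 128.9
```

View pics/u.png

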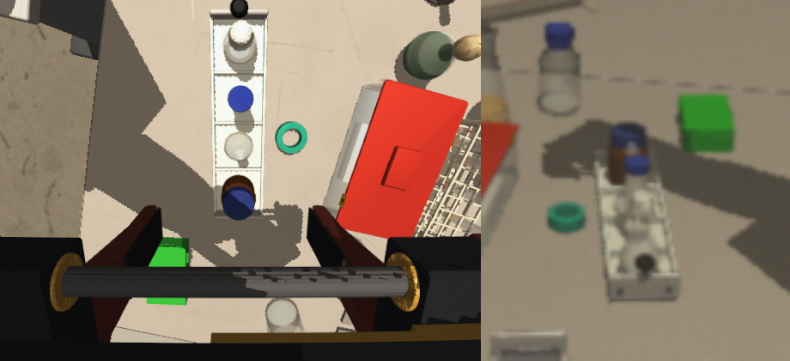

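View pics/c12.png

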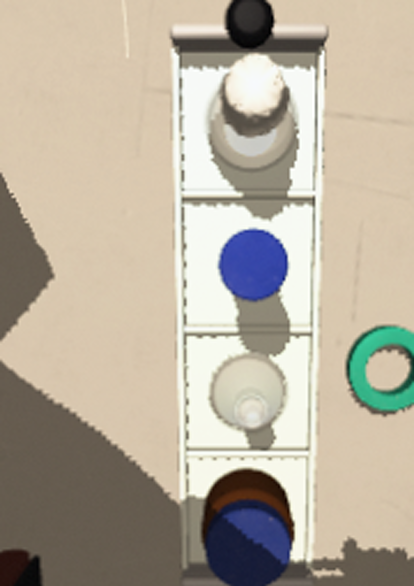

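All four stand upright and centred: the cap/foil centres measured within about 2 mm, and the stopper base looks centred (c12 (248,391)). Handing in.

```bash
python3 -c "
from workcell import ctrl
print(ctrl.get_obs()['ft_force']);print(ctrl.close_job())"
```

```text
[ 0.41087576 -0.21353441 -1.05769426]
the job is handed in; nothing more can be done
None
```

I moved all four containers to the bench rack in reverse order and handed the job in at about 39 s of the 109 s allowed. From the far end towards the bench rack's knob they now stand as jar, stoppered flask, tube, foil flask. The hand-in gives no verdict.

**Last checks that passed:**
- **Centring:** in the last wrist view the jar cap, tube cap and foil cap measured within about 2 mm of their compartment centres.
- **Upright:** all four look upright in the last pictures, and the depth heights match the text (95, 131 and 129 mm).
- **Released and clear:** the gripper is open and parked at z ≈ 361 mm. Nothing tipped in any picture taken along the way, and the highest contact force I saw was about 9 N while setting the jar down.

**Checks that failed or disagreed:**
- **Stoppered flask:** my automatic depth check for it failed because it picked up gripper pixels. I judged it only by eye, from its base being centred in the compartment.
- **Stereo heights:** the wrist two-view heights mostly read 6–15 mm low, because of the short baseline and hand-picked points, so I relied on the depth readings and on feeling contact when setting things down.

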